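# Clip the feed box shut

### The arm

A 6-joint arm with a two-finger parallel gripper is mounted at the origin on the work surface. World frame = base frame: x ahead of the robot, y to its left, z up, the work surface at z = 0. Lengths are in m, angles in rad, forces in N, time in s.
With the tool pointing down it reaches from about 0.4 to 0.825 m from the base axis. Payload 7 kg.
Tool frame: the origin (TCP) lies at the centre of the arm's flange, where the gripper is bolted on; the fingertips stand 178 mm ahead of it and the grasp point (between the pads) lies 159 mm ahead of it; z points along the fingers, y is the direction in which the jaws open and shut (so a half turn about z gives the same grasp; the last joint's range is limited). The gripper opens to 88 mm and grips with 3 to 60 N. Pads are 19 mm wide; open, the fingers measure 130 mm over their backs; the gripper's body (78 mm by 193 mm) begins 47 mm behind the grasp point.
Start: joints at [-0.843, 0.359, 0.012, 0, -1.224, -0.288], TCP at [0.287, -0.611, 0.405] pointing down, gripper open.
Joint ranges: [-3.07, 3.07], [-1.43, 2.12], [-1.02, 1.25], [-3.03, 1.67], [-3.05, -0], [-3.03, 3.03]. Speed limits (rad/s): [2.39, 2.39, 3.01, 3.14, 3.14, 3.14].

### API

Orientations are given as [roll, pitch, yaw] about the fixed x, y, z axes, in that order (R = Rz(yaw) Ry(pitch) Rx(roll)).
In Python, from station import arm gives the robot as it stands.
- The arm moves only by the shell command python3 -m handwheel 'ROWS' [OPENING] [FORCE]. ROWS is JSON, a list of rows, each a list of 4 numbers: the shift along the world's x, y, z in cm, then the turn about the world's z in rad. In form: [[dx, dy, dz, yaw], ...]. A call has 1 to 20 rows; each row shifts and turns the commanded pose from where the row before left it; what a row does not reach is not made up. A row lasts 1/10 s, in which the tool goes at most 50 mm and 8.59 degrees, less where a joint would pass 70% of its speed; a pose out of reach is approached as far as the arm can. A call is refused whole if a number of a shift passes 5 or a number of a turn 0.15, either way. A call with a gripper value outside its range is refused whole. OPENING is the closure, from 0 (fully open) to 1 (shut), set as the call begins (- or left out, the last holds). The fingers move at their own pace and stop on an object; FORCE is the grip in N (left out, the last holds). Time passes only in rows, so rows that do not move let the fingers close. It gives the time, the measured TCP pose, the force and the opening at its end, in the units of the state.
- arm.get_state(): the state, without advancing time (a new reading comes with each control period).
- arm.grab_frame(name): name is "side" or "top" or "wrist"; returns a dict with "image" (420x560x3 uint8, red, green, blue), "depth" (420x560 float32, m along the optical axis (not along the pixel's ray), 0 where there is no reading), "vfov" (degrees; the focal length in pixels is half the picture's height over the tangent of half this angle, whatever the lens; pixels are square), "cx", "cy" (the principal point, pixels), "k1" (the pictures are not rectified: a ray, as slopes to the right and down, at radius r is drawn at 1 + k1 r^2 times it, then the intrinsics apply), "rvec" (rotation vector, rad) and "tvec" (3), from world to camera coordinates, as OpenCV has them. Camera axes: x right, y down, z forward; pixel columns grow to the right and rows downward; lengths in m; the calibration is good to about 2 mm. A picture is of the moment at which its call begins.
- arm.job_done(): hands the job in, once; it reports no verdict.
The state is a dict: "t": time; "q": joint angles; "qd": joint speeds; "joint_efforts": joint torques, N m; "eef_pos": TCP position; "ee_rot": TCP orientation; "force": force on the tool from outside, world axes, zero at the start; "moment": the same for the moment, N m; "width": finger opening in m.
Only numpy, scipy, OpenCV 4.12 (cv2) and the standard library are available. Lean on these libraries where they do the work, as an engineer would, in place of code of your own. Each camera call takes 0.05 s, during which the arm holds its last target.

### The job

Close up the green-lidded feed box by snapping all four of its orange clips fully down over the rim, in opposite-corner order: start with any corner, next the one diagonally across from it, then the remaining two. Do not touch the blue-lidded box beside it, which stays open to air.

Things in the scene. Friction and masses are not known exactly. Their poses are not given: they have to be found in the camera images.
- feed_box: Box to close: white, GREEN lid already in place, four orange clips (black stripe at free end) hinged at its corners. Fixed; place and yaw vary. Origin: centre of underside, z up, front = -x, left = +y. Body 136 (x) by 176 (y) mm; lid 144 by 184, top at z 98 mm, edge bead 4 mm high. Clips hinge on brackets outside front and back walls and, raised, lean inward over the lid (tips up to z 139 mm).
- spare_box: Bystander, not to be touched: same box, sizes and raised orange clips, but a BLUE lid. Fixed beside the other; place and yaw vary. Origin: centre of its underside, axes as for the feed box. About 172 (x) by 188 (y) mm over all, clip tips up to 139 mm high.
- clip_front_left (a joint): Orange clip, front left corner of the green-lidded box: plate 55 mm long, 26 wide, 5 thick. Hinge line along the box's y, at box x -80, y +65, z 103 mm; it reaches inward (+x). Rad: 0 = flat down, closed (top face at z 108 mm), grows as free end rises, stop 0.6; starts 0.38-0.55. Press straight down 25-30 mm inward of hinge, 2-5 N, until flat; firm hinge, stays where left.
- clip_front_right (a joint): Orange clip, front right corner of the green-lidded box: plate 55 mm long, 26 wide, 5 thick. Hinge line along the box's y, at box x -80, y -65, z 103 mm; it reaches inward (+x). Rad: 0 = flat down, closed (top face at z 108 mm), grows as free end rises, stop 0.6; starts 0.38-0.55. Press straight down 25-30 mm inward of hinge, 2-5 N, until flat; firm hinge, stays where left.
- clip_back_left (a joint): Orange clip, back left corner of the green-lidded box: plate 55 mm long, 26 wide, 5 thick. Hinge line along the box's y, at box x +80, y +65, z 103 mm; it reaches inward (-x). Rad: 0 = flat down, closed (top face at z 108 mm), grows as free end rises, stop 0.6; starts 0.38-0.55. Press straight down 25-30 mm inward of hinge, 2-5 N, until flat; firm hinge, stays where left.
- clip_back_right (a joint): Orange clip, back right corner of the green-lidded box: plate 55 mm long, 26 wide, 5 thick. Hinge line along the box's y, at box x +80, y -65, z 103 mm; it reaches inward (-x). Rad: 0 = flat down, closed (top face at z 108 mm), grows as free end rises, stop 0.6; starts 0.38-0.55. Press straight down 25-30 mm inward of hinge, 2-5 N, until flat; firm hinge, stays where left.
Mind the look-alikes: they are no part of the job. Leave any red look-alike of the feed_box alone.

How it is judged:
On the way, in this order (a step that is already met when the one before it is completed fails the run):
1. a first clip of the green-lidded box is down (value of joint any of clip_front_left, clip_front_right, clip_back_left, clip_back_right below 0.18 rad), for 0.2 s.
2. the clip diagonally across from it is down as well ((value of joint each of clip_front_left, clip_back_right below 0.18 rad or value of joint each of clip_front_right, clip_back_left below 0.18 rad)), for 0.2 s.
At the end, for the whole second after the job is handed in: All four clips of the green-lidded box are down, each within 0.18 rad (10 degrees) of flat, and stay down (value of joint each of clip_front_left, clip_front_right, clip_back_left, clip_back_right below 0.18 rad); the robot touches nothing.
It fails at once if the first two clips down are neighbours instead of diagonal opposites ((value of joint each of clip_front_left, clip_front_right below 0.18 rad and value of joint each of clip_back_left, clip_back_right above 0.18 rad) or (value of joint each of clip_back_left, clip_back_right below 0.18 rad and value of joint each of clip_front_left, clip_front_right above 0.18 rad) or (value of joint each of clip_front_left, clip_back_left below 0.18 rad and value of joint each of clip_front_right, clip_back_right above 0.18 rad) or (value of joint each of clip_front_right, clip_back_right below 0.18 rad and value of joint each of clip_front_left, clip_back_left above 0.18 rad)).
It fails at once if the robot touches the blue-lidded box or its clips (more than 0.5 N) (contact force between spare_box and the fingers above 0.5 N or contact force between spare_box and the arm above 0.5 N).
It also fails if it takes over 51 s, if anything falls off the work surface, if the arm or the gripper's body presses on something with over 40 N, if the wrist force passes 120 N, or if a joint passes its speed limit or range.

## Working session

There is one attempt and no reset: what is moved stays moved. The work goes in short steps, Python scripts to look and compute and a shell command to move; the robot and the scene stay as the last step left them, time stands still between calls to the robot, and variables do not carry over. Pictures are saved under pics/ and viewed, and the job is handed in when it is done.

```bash
ls; mkdir -p pics; python3 - <<'E'
from station import arm
import cv2
s=arm.get_state(); print(s)
for n in ["top","side"]:
    f=arm.grab_frame(n); cv2.imwrite(f"pics/{n}0.png",f["image"][:,:,::-1]); print(n,{k:v for k,v in f.items() if k not in("image","depth")})
E
```

```text
pics
{'t': 0.0, 'q': array([-8.42904212e-01,  3.59332501e-01,  1.10482366e-02, -3.74699457e-04,
       -1.22411246e+00, -2.88084211e-01]), 'qd': array([ 0.00142085, -0.00019542,  0.00051417, -0.00021787,  0.00011943,
       -0.00023239]), 'joint_efforts': array([ 4.85823675e-04, -5.82714200e+01,  2.93064612e+01,  6.99748233e+00,
        6.93586378e-03, -1.56536134e-04]), 'eef_pos': array([ 0.2872884 , -0.61057331,  0.40374858]), 'ee_rot': array([ 3.13995812e+00, -1.17016277e-04, -2.70191225e+00]), 'force': array([0.43657626, 0.43361885, 0.30528077]), 'moment': array([-0.02166553,  0.07330857,  0.00618232]), 'width': 0.08769236812059143}
top {'vfov': 56.94148634769456, 'cx': 276.67964804469483, 'cy': 205.71682444269234, 'k1': -0.014353567225415243, 'rvec': array([ 2.10843354, -2.14466049,  0.21040412]), 'tvec': array([-0.00368776,  0.48298316,  0.68673483])}
side {'vfov': 53.112796159015346, 'cx': 279.98203451155877, 'cy': 213.0335092249021, 'k1': 0.02848572173583122, 'rvec': array([ 2.12156312, -0.39220981,  0.18891111]), 'tvec': array([-0.47007647,  0.17850579,  0.72072381])}
```

View pics/top0.png

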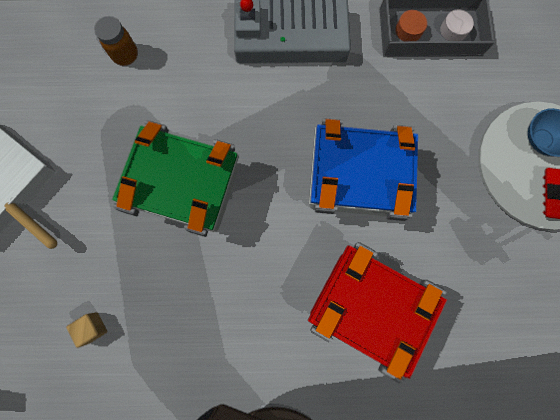

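View pics/side0.png

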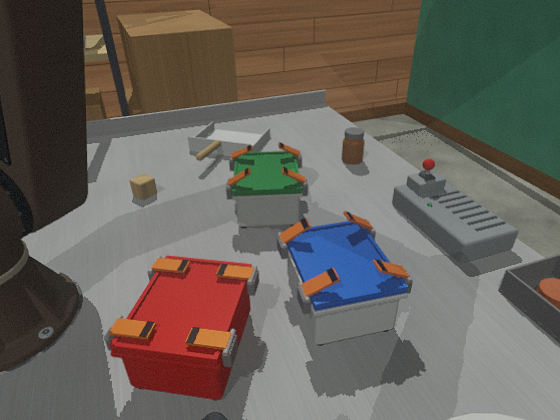

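```bash
cat > h.py <<'E'
import numpy as np, cv2
def K(f):
    h=f["image"].shape[0]; fl=h/2/np.tan(np.radians(f["vfov"])/2)
    return np.array([[fl,0,f["cx"]],[0,fl,f["cy"]],[0,0,1]]),np.array([f["k1"],0,0,0,0.])
def cast(f,px,z):
    k,d=K(f); R=cv2.Rodrigues(f["rvec"])[0]; c=-R.T@f["tvec"]
    u=cv2.undistortPoints(np.float64(px).reshape(-1,1,2),k,d).reshape(-1,2)
    r=np.c_[u,np.ones(len(u))]@R
    return c+r*((z-c[2])/r[:,2])[:,None]
def proj(f,P):
    k,d=K(f); return cv2.projectPoints(np.float64(P).reshape(-1,1,3),f["rvec"],f["tvec"],k,d)[0].reshape(-1,2)
def depthpts(f,mask):
    v,u=np.nonzero(mask); k,d=K(f); R=cv2.Rodrigues(f["rvec"])[0]
    n=cv2.undistortPoints(np.c_[u,v].astype(float).reshape(-1,1,2),k,d).reshape(-1,2)
    z=f["depth"][v,u]; P=np.c_[n,np.ones(len(n))]*z[:,None]
    return ((P-f["tvec"])@R)[z>0]
E
python3 - <<'E'
from station import arm
from h import *
for n in ["top","side"]:
    f=arm.grab_frame(n); im=f["image"]; hsv=cv2.cvtColor(im,cv2.COLOR_RGB2HSV)
    m=cv2.inRange(hsv,(50,120,40),(75,255,255))
    if n=="side": m[:,350:]=0
    nn,l,st,_=cv2.connectedComponentsWithStats(m); i=1+np.argmax(st[1:,4]); m=(l==i).astype(np.uint8)
    P=depthpts(f,m); print(n,st[i],"z pct",np.percentile(P[:,2],[2,25,50,75,98]),P.mean(0))
    c=max(cv2.findContours(m,0,1)[0],key=len)
    if n=="top":
        h=cv2.convexHull(c).reshape(-1,2)
        W=cast(f,h,0.099)[:,:2]
        r=cv2.minAreaRect((W*1000).astype(np.float32)); print(r, cv2.boxPoints(r))
    o=cv2.inRange(hsv,(8,150,90),(18,255,255))
    nn,l,st,ce=cv2.connectedComponentsWithStats(o)
    for j in range(1,nn):
        if st[j,4]>60:
            Q=depthpts(f,l==j); print(st[j],ce[j].round(),Q.mean(0).round(4),Q[:,2].min().round(3),Q[:,2].max().round(3))
    if n=="top":
        crop=im[100:250,90:260,::-1]; cv2.imwrite("pics/crop.png",cv2.resize(crop,None,fx=4,fy=4,interpolation=cv2.INTER_CUBIC))
E
```

```text
top [ 112  131  125   99 6799] z pct [0.09625954 0.09810545 0.09893844 0.09998112 0.10395218] [0.5276883  0.16510695 0.09927142]
((529.557373046875, 167.779052734375), (186.26962280273438, 145.8642120361328), 72.40099334716797) [[431.87915  101.054596]
 [570.9163    56.952057]
 [627.2356   234.50351 ]
 [488.19843  278.60605 ]]
[397  10  30  26 553] [412.  22.] [ 0.8781 -0.3076  0.0338] 0.004 0.038
[325 119  15  15 196] [332. 126.] [ 0.6109 -0.1121  0.1194] 0.107 0.131
[139 122  22  18 244] [150. 131.] [0.6077 0.2106 0.1185] 0.108 0.13
[397 126  18  24 286] [405. 136.] [ 0.5899 -0.2402  0.1194] 0.105 0.133
[209 141  22  19 250] [220. 150.] [0.5697 0.0866 0.1185] 0.107 0.129
[117 183  18  27 352] [125. 196.] [0.4898 0.2478 0.1162] 0.098 0.126
[319 184  18  25 351] [328. 196.] [ 0.4848 -0.0985  0.1186] 0.107 0.131
[394 190  19  26 374] [403. 202.] [ 0.4719 -0.2275  0.1164] 0.106 0.126
[188 206  18  26 343] [197. 219.] [0.4491 0.1245 0.1191] 0.107 0.131
[348 246  25  29 408] [360. 260.] [ 0.3757 -0.1508  0.1082] 0.097 0.112
[415 284  27  37 462] [429. 300.] [ 0.308  -0.2616  0.1078] 0.09
[... 430 characters left out ...]
22  17 127] [238. 177.] [0.4538 0.118  0.1198] 0.098 0.134
[282 168  23  14 121] [294. 175.] [0.5671 0.0851 0.1182] 0.097 0.133
[352 215  20  13  89] [361. 221.] [ 0.6119 -0.1177  0.1189] 0.109 0.129
[280 222  30  21 258] [292. 232.] [ 0.4877 -0.1023  0.1181] 0.003 0.134
[152 258  38  15 367] [169. 265.] [ 0.2797 -0.0978  0.1067] 0.099 0.109
[374 260  35  17 246] [393. 269.] [ 0.5923 -0.246   0.1183] 0.107 0.131
[216 265  37  15 375] [237. 272.] [ 0.3753 -0.1537  0.1067] 0.099 0.109
[302 272  30  24 384] [316. 284.] [ 0.4737 -0.2311  0.1154] 0.09 0.125
[109 318  47  22 598] [130. 328.] [ 0.2138 -0.2099  0.1073] 0.097 0.11
[185 328  46  22 632] [211. 339.] [ 0.3095 -0.2659  0.1072] 0.091 0.11
```

View pics/crop.png

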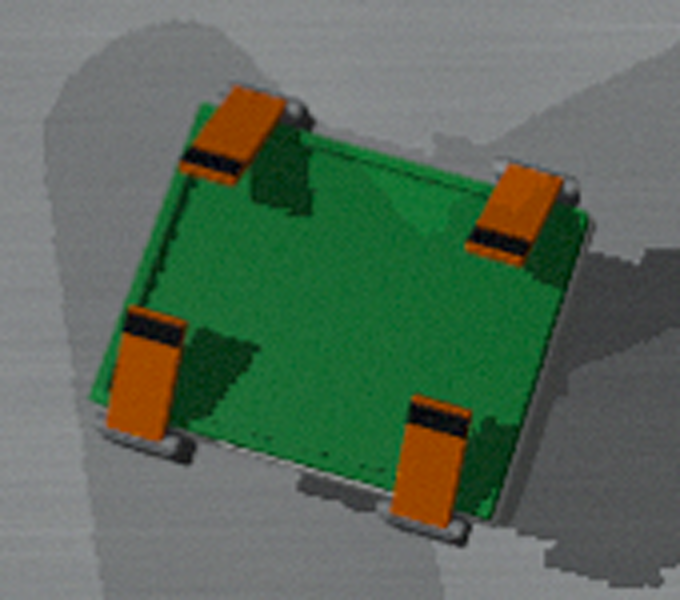

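Candidates: green-lidded box at top-image pixel (175,178), blue box (365,168), and red look-alike (378,312). The crop confirms the green lid with four raised orange clips at (150,131), (220,150), (125,196) and (197,219), so that is the feed box. The lid measures 186×146 mm against 184×144 given, and its height is 0.098.

```bash
cat > tgt.py <<'E'
import numpy as np
from station import arm
a=np.radians(-17.6); R=np.array([[np.cos(a),-np.sin(a)],[np.sin(a),np.cos(a)]]); C=np.array([.5293,.1676])
T={n:C+R@np.array(v) for n,v in dict(FL=(-.053,.065),BR=(.053,-.065),FR=(-.053,-.065),BL=(.053,.065)).items()}
def show():
    s=arm.get_state(); p=s["eef_pos"]
    print("t",round(s["t"],2),"pos",p.round(4),"yaw",round(s["ee_rot"][2],3),"dyaw",round((np.radians(162.4)-s["ee_rot"][2]+np.pi)%(2*np.pi)-np.pi,3),"tipz",round(p[2]-.178,4),"F",s["force"].round(1),"w",s["width"].round(3),"q",s["q"].round(2))
    for n in T: print(n,T[n].round(4),"d cm",((T[n]-p[:2])*100).round(2))
if __name__=="__main__": show()
E
python3 tgt.py
python3 - <<'E'
from station import arm
from h import *
from tgt import T
f=arm.grab_frame("top"); im=f["image"][:,:,::-1].copy()
for n in T:
    u=proj(f,[*T[n],.12])[0]; print(n,u); cv2.circle(im,(int(u[0]),int(u[1])),2,(255,0,255),-1)
cv2.imwrite("pics/tg.png",cv2.resize(im[100:250,90:260],None,fx=4,fy=4))
E
```

```text
FL [126.01432178 191.01164364]
BR [217.80559274 154.95808368]
FR [198.15580774 212.53783683]
BL [147.4925879  134.64009119]Traceback (most recent call last):
  File "tgt.py", line 9, in <module>
    if __name__=="__main__": show()
                             ~~~~^^
  File "tgt.py", line 7, in show
    print("t",round(s["t"],2),"pos",p.round(4),"yaw",round(s["ee_rot"][2],3),"dyaw",round((np.radians(162.4)-s["ee_rot"][2]+np.pi)%(2*np.pi)-np.pi,3),"tipz",round(p[2]-.178,4),"F",s["force"].round(1),"w",s["width"].round(3),"q",s["q"].round(2))
                                                                                                                                                                                                            ^^^^^^^^^^^^^^^^
AttributeError: 'float' object has no attribute 'round'
```

View pics/tg.png

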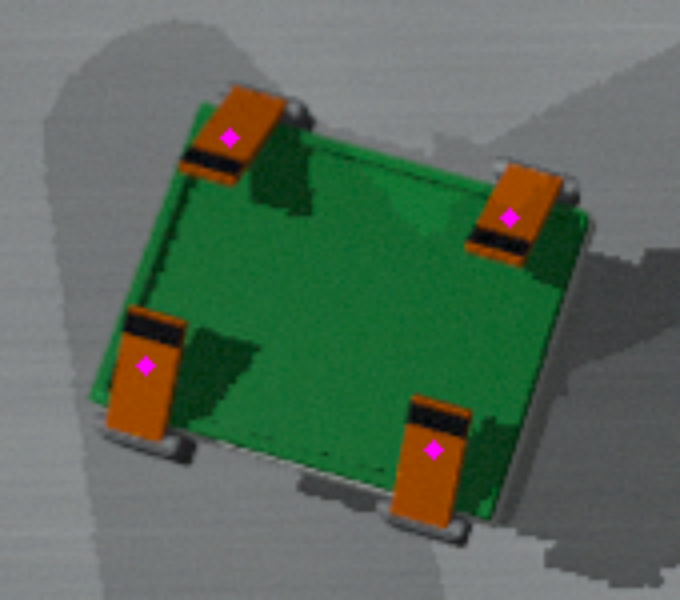

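The targets (magenta) sit mid-plate on all four clips: FL (126,191), BR (218,155), FR (198,213) and BL (147,135). Moving over FL with the jaws shut.

```bash
sed -i 's/s\["width"\].round(3)/round(float(s["width"]),3)/' tgt.py
python3 -m handwheel '[[2,3,0,-0.03],[2,3,0,-0.03],[2,3,0,-0.03],[2,3,0,-0.03],[2,3,0,-0.03],[2,3,0,-0.03],[2,3,0,-0.03],[2,3,0,-0.03],[2,3,0,-0.03],[1,3,0,-0.03],[1,3,0,-0.03],[1,3,0,-0.03],[1,3,0,-0.03],[0,3,0,-0.03],[0,3,0,-0.03],[0,3,0,-0.03],[0,3,0,-0.03],[0,3,0,-0.03],[0,3,0,-0.03],[0,3,0,-0.03]]' 1 20
python3 tgt.py
```

```text
t: 2.25
eef_pos: [0.5071, -0.0096, 0.4048]
ee_rot: [3.141, 0.0, 2.98]
force: [0.4, -0.2, 0.0]
width: 0.0006
t 2.25 pos [ 0.5071 -0.0096  0.4048] yaw 2.98 dyaw -0.146 tipz 0.2268 F [ 0.4 -0.2  0. ] w 0.001 q [ 0.37  0.08 -0.35 -0.   -1.14 -2.1 ]
FL [0.4984 0.2456] d cm [-0.87 25.52]
BR [0.5602 0.0896] d cm [5.31 9.92]
FR [0.4591 0.1217] d cm [-4.8  13.12]
BL [0.5995 0.2135] d cm [ 9.24 22.31]
```

```bash

python3 -m handwheel '[[0,2.5,0,-0.015],[0,2.5,0,-0.015],[0,2.5,0,-0.015],[0,2.5,0,-0.015],[0,2.5,0,-0.015],[0,2.5,0,-0.015],[0,2.5,0,-0.015],[0,2.5,0,-0.015],[-0.4,2.5,0,-0.015],[-0.4,2.5,0,-0.011],[0,0,-2,0],[0,0,-2,0],[0,0,-2,0],[0,0,0,0],[0,0,0,0]]'
python3 tgt.py
```

```text
t: 3.75
eef_pos: [0.4995, 0.2393, 0.345]
ee_rot: [-3.141, 0.0, 2.836]
force: [0.6, 0.2, 0.1]
width: 0.0003
t 3.75 pos [0.4995 0.2393 0.345 ] yaw 2.836 dyaw -0.001 tipz 0.167 F [0.6 0.2 0.1] w 0.0 q [ 0.8   0.21 -0.34  0.   -1.02 -2.68]
FL [0.4984 0.2456] d cm [-0.11  0.63]
BR [0.5602 0.0896] d cm [  6.06 -14.97]
FR [0.4591 0.1217] d cm [ -4.04 -11.76]
BL [0.5995 0.2135] d cm [10.   -2.58]
```

Descend on FL; tip at 0.167 needs to reach about 0.108.

```bash

python3 -m handwheel '[[-0.1,0.6,0,0],[0,0,-1,0],[0,0,-1,0],[0,0,-1,0],[0,0,-0.5,0],[0,0,-0.5,0],[0,0,-0.5,0],[0,0,-0.5,0],[0,0,0,0]]'
python3 tgt.py
python3 -m handwheel '[[0,0,-0.4,0],[0,0,-0.3,0],[0,0,0,0],[0,0,0,0]]'
```

```text
t: 4.65
eef_pos: [0.4984, 0.2453, 0.2943]
ee_rot: [-3.142, -0.0, 2.835]
force: [-0.7, 0.3, 0.6]
width: -0.0001
t 4.65 pos [0.4984 0.2453 0.2943] yaw 2.835 dyaw -0.001 tipz 0.1163 F [-0.7  0.3  0.6] w -0.0 q [ 0.81  0.26 -0.4   0.   -0.91 -2.69]
FL [0.4984 0.2456] d cm [-0.    0.03]
BR [0.5602 0.0896] d cm [  6.17 -15.56]
FR [0.4591 0.1217] d cm [ -3.93 -12.36]
BL [0.5995 0.2135] d cm [10.1  -3.17]
t: 5.05
eef_pos: [0.4981, 0.2452, 0.2874]
ee_rot: [-3.141, -0.001, 2.835]
force: [0.9, -0.4, 0.1]
width: 0.0004
```

```bash

python3 -m handwheel '[[0,0,-0.15,0],[0,0,0,0],[0,0,0,0]]'
python3 - <<'E'
from station import arm
import cv2
for n in ["top","side"]:
    f=arm.grab_frame(n); y0,x0=(100,90) if n=="top" else (110,190)
    cv2.imwrite(f"pics/{n}1.png",cv2.resize(f["image"][y0:y0+150,x0:x0+170,::-1],None,fx=4,fy=4))
E
```

```text
t: 5.35
eef_pos: [0.4982, 0.2452, 0.2863]
ee_rot: [-3.141, -0.0, 2.835]
force: [-2.0, -0.6, 4.2]
width: 0.0003
```

View pics/side1.png

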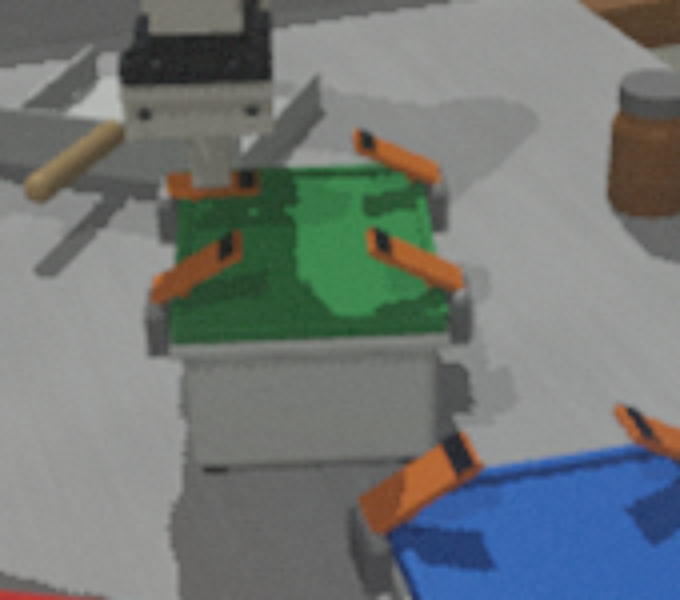

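The FL clip lies flat under the finger (crop pixel ~(212,184)), force 4.2 N, and the other three are still raised. Lift and cross to BR.

```bash

python3 -m handwheel '[[0,0,2,0],[0,0,2,0],[0,0,2,0],[0.8,-2,0,0],[0.8,-2,0,0],[0.8,-2,0,0],[0.8,-2,0,0],[0.8,-2,0,0],[0.8,-2,0,0],[0.8,-2,0,0],[0.6,-1.6,0,0],[0,0,0,0],[0,0,0,0]]'
python3 tgt.py
```

```text
t: 6.75
eef_pos: [0.5603, 0.0891, 0.3457]
ee_rot: [-3.141, -0.001, 2.834]
force: [-0.6, -0.3, 0.2]
width: 0.0005
t 6.75 pos [0.5603 0.0891 0.3457] yaw 2.834 dyaw 0.0 tipz 0.1677 F [-0.6 -0.3  0.2] w 0.0 q [ 0.5   0.23 -0.31 -0.   -1.03 -2.38]
FL [0.4984 0.2456] d cm [-6.19 15.65]
BR [0.5602 0.0896] d cm [-0.01  0.05]
FR [0.4591 0.1217] d cm [-10.12   3.26]
BL [0.5995 0.2135] d cm [ 3.92 12.44]
```

```bash

python3 -m handwheel '[[0,0,-1,0],[0,0,-1,0],[0,0,-1,0],[0,0,-0.5,0],[0,0,-0.5,0],[0,0,-0.5,0],[0,0,-0.5,0],[0,0,-0.4,0],[0,0,-0.4,0],[0,0,-0.1,0],[0,0,0,0],[0,0,0,0]]'
```

```text
t: 7.95
eef_pos: [0.5605, 0.0892, 0.2871]
ee_rot: [3.142, 0.0, 2.835]
force: [0.6, -0.4, 0.7]
width: 0.0006
```

```bash

python3 -m handwheel '[[0,0,-0.1,0],[0,0,-0.05,0],[0,0,0,0],[0,0,0,0]]'
```

```text
t: 8.35
eef_pos: [0.5605, 0.0892, 0.2863]
ee_rot: [3.141, 0.001, 2.836]
force: [-1.6, 0.5, 4.7]
width: 0.0003
```

BR shows the same contact signature: z 0.2863, 4.7 N. Lift, cross to FR, and check before pressing.

```bash

python3 -m handwheel '[[0,0,2,0],[0,0,2,0],[0,0,2,0],[-2,0.6,0,0],[-2,0.6,0,0],[-2,0.6,0,0],[-2,0.7,0,0],[-2.1,0.7,0,0],[0,0,0,0],[0,0,0,0]]'
python3 tgt.py
python3 - <<'E'
from station import arm
import cv2
f=arm.grab_frame("side")
cv2.imwrite("pics/side2.png",cv2.resize(f["image"][110:260,190:360,::-1],None,fx=4,fy=4))
E
```

```text
t: 9.35
eef_pos: [0.4593, 0.1214, 0.3461]
ee_rot: [3.141, 0.001, 2.836]
force: [0.7, 0.2, 0.3]
width: 0.0
t 9.35 pos [0.4593 0.1214 0.3461] yaw 2.836 dyaw -0.002 tipz 0.1681 F [0.7 0.2 0.3] w 0.0 q [ 0.67  0.08 -0.5   0.   -0.99 -2.55]
FL [0.4984 0.2456] d cm [ 3.91 12.42]
BR [0.5602 0.0896] d cm [10.09 -3.18]
FR [0.4591 0.1217] d cm [-0.02  0.02]
BL [0.5995 0.2135] d cm [14.02  9.21]
```

View pics/side2.png

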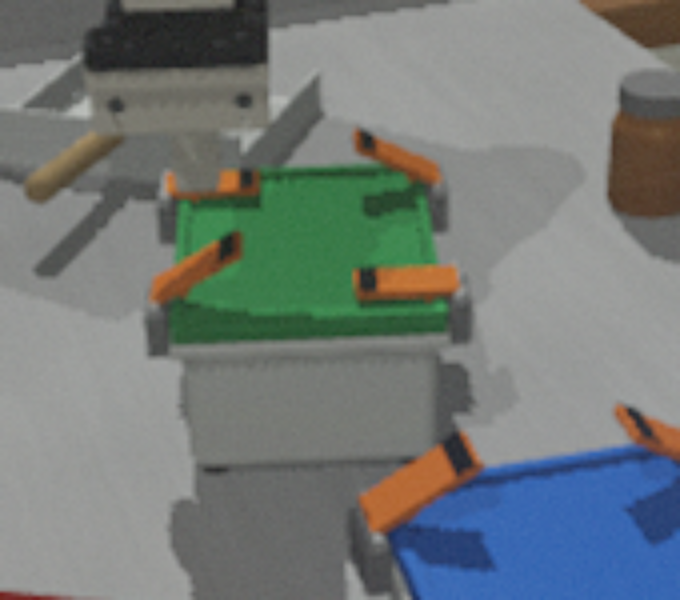

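FL (215,184) and BR (408,283) are both flat; FR (197,268) and BL (400,155) are still up. Press FR.

```bash

python3 -m handwheel '[[0,0,-1,0],[0,0,-1,0],[0,0,-1,0],[0,0,-0.5,0],[0,0,-0.5,0],[0,0,-0.5,0],[0,0,-0.5,0],[0,0,-0.4,0],[0,0,-0.4,0],[0,0,-0.2,0],[0,0,-0.05,0],[0,0,0,0],[0,0,0,0]]'
```

```text
t: 10.7
eef_pos: [0.4596, 0.1214, 0.2861]
ee_rot: [3.141, 0.001, 2.836]
force: [-1.0, -0.7, 10.4]
width: 0.0003
```

```bash

python3 -m handwheel '[[0,0,2,0],[0,0,2,0],[0,0,2,0],[2,1.3,0,0],[2,1.3,0,0],[2,1.3,0,0],[2,1.3,0,0],[2,1.3,0,0],[2,1.3,0,0],[2,1.4,0,0],[0,0,0,0],[0,0,0,0]]'
python3 tgt.py
```

```text
t: 11.9
eef_pos: [0.599, 0.2133, 0.3439]
ee_rot: [-3.14, -0.002, 2.835]
force: [-0.5, 0.9, 0.1]
width: 0.0005
t 11.9 pos [0.599  0.2133 0.3439] yaw 2.835 dyaw -0.001 tipz 0.1659 F [-0.5  0.9  0.1] w 0.0 q [ 0.65  0.34 -0.16 -0.   -1.07 -2.53]
FL [0.4984 0.2456] d cm [-10.06   3.23]
BR [0.5602 0.0896] d cm [ -3.89 -12.36]
FR [0.4591 0.1217] d cm [-13.99  -9.16]
BL [0.5995 0.2135] d cm [0.04 0.03]
```

```bash

python3 -m handwheel '[[0,0,-1,0],[0,0,-1,0],[0,0,-1,0],[0,0,-0.5,0],[0,0,-0.5,0],[0,0,-0.5,0],[0,0,-0.5,0],[0,0,-0.4,0],[0,0,-0.3,0],[0,0,-0.1,0],[0,0,0,0],[0,0,0,0]]'
python3 -m handwheel '[[0,0,-0.05,0],[0,0,0,0]]'
```

```text
t: 13.1
eef_pos: [0.5995, 0.2132, 0.2871]
ee_rot: [-3.142, 0.0, 2.835]
force: [0.8, 1.0, -0.0]
width: 0.0005
t: 13.3
eef_pos: [0.5995, 0.2132, 0.2868]
ee_rot: [3.141, 0.0, 2.835]
force: [-0.5, 0.6, -0.3]
width: 0.0003
```

```bash

python3 -m handwheel '[[0,0,-0.1,0],[0,0,0,0],[0,0,0,0]]'
```

```text
t: 13.6
eef_pos: [0.5994, 0.2132, 0.2864]
ee_rot: [3.141, 0.001, 2.836]
force: [-1.5, -0.2, 5.0]
width: 0.0007
```

Flat. Lift, move clear to the right at height, and check.

```bash

python3 -m handwheel '[[0,0,2,0],[0,0,3,0],[0,0,3,0],[0,0,3,0],[0,-3,1,0],[0,-3,0,0],[0,-3,0,0],[0,-3,0,0],[0,-3,0,0],[0,-3,0,0],[0,-3,0,0],[0,-3,0,0],[0,-3,0,0],[0,-3,0,0],[0,-3,0,0],[0,-3,0,0],[0,-3,0,0],[0,-3,0,0],[0,0,0,0],[0,0,0,0]]'
python3 - <<'E'
from station import arm
from h import *
from tgt import R,C
for n in ["top","side"]:
    f=arm.grab_frame(n); im=f["image"]; y0,x0=(100,90) if n=="top" else (110,190)
    cv2.imwrite(f"pics/{n}3.png",cv2.resize(im[y0:y0+150,x0:x0+170,::-1],None,fx=4,fy=4))
    o=cv2.inRange(cv2.cvtColor(im,cv2.COLOR_RGB2HSV),(8,150,60),(18,255,255))
    nn,l,st,ce=cv2.connectedComponentsWithStats(o)
    for j in range(1,nn):
        if st[j,4]<40: continue
        Q=depthpts(f,l==j); b=(Q[:,:2]-C)@R
        if abs(b.mean(0)).max()>.1: continue
        k=Q[:,2]>.085; s=np.polyfit(np.abs(b[k,0]),Q[k,2],1)[0]
        print(n,ce[j].round(),b.mean(0).round(3),"angle",round(-np.arctan(s),3),"z",Q[:,2].mean().round(4),np.percentile(Q[:,2],98).round(4))
s=arm.get_state(); print(s["t"],s["force"])
E
```

```text
t: 15.6
eef_pos: [0.5991, -0.2074, 0.4052]
ee_rot: [3.142, -0.001, 2.834]
force: [-0.7, 0.6, -0.2]
width: 0.0002
top [150. 135.] [0.057 0.065] angle -0.001 z 0.1084 0.1108
top [220. 155.] [ 0.057 -0.065] angle 0.012 z 0.1084 0.1107
top [128. 196.] [-0.058  0.064] angle -0.014 z 0.1084 0.1111
top [199. 217.] [-0.058 -0.066] angle 0.003 z 0.1086 0.1108
side [289. 154.] [0.06  0.059] angle -0.029 z 0.1079 0.1102
side [241. 156.] [-0.054  0.058] angle -0.029 z 0.108 0.1105
side [292. 180.] [ 0.057 -0.068] angle -0.018 z 0.1066 0.1085
side [241. 182.] [-0.052 -0.068] angle 0.015 z 0.1065 0.1083
15.7 [-0.54099706  0.33899628 -1.5723381 ]
```

View pics/side3.png

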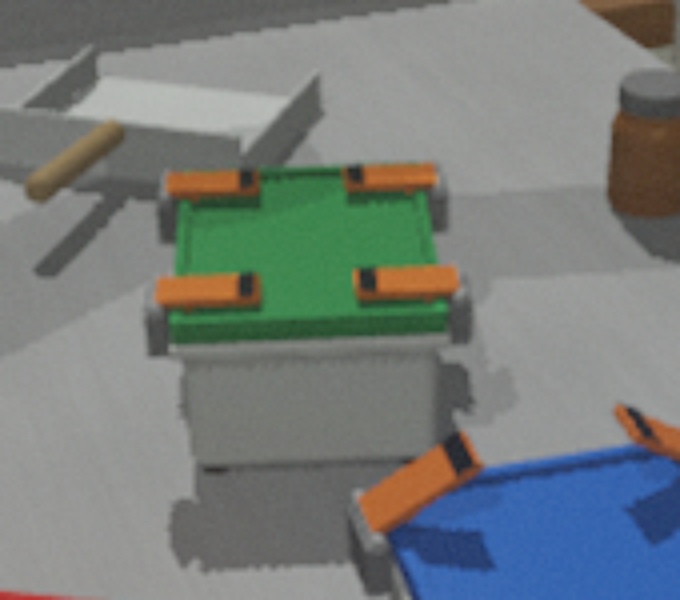

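View pics/top3.png

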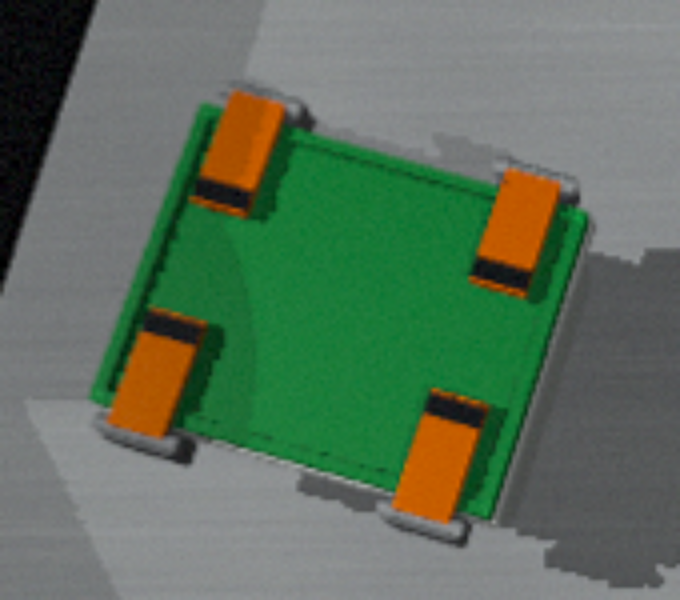

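All four clips are flat in both views (angles within 0.03 rad, top faces at about 0.108), and the arm is clear. Handing in.

```bash
python3 -c "
from station import arm
print(arm.job_done())"
```

```text
the job is handed in; nothing more can be done
None
```

All four clips on the green-lidded box are snapped down, and I handed the job in at about 15.7 s of the 51 s allowed. I pressed them with shut jaws in the order front-left, back-right (its diagonal), front-right, back-left.

- **Clip angles:** before handing in, depth measurements from both cameras put all four within about 0.03 rad of flat, with top faces near z 108 mm. The side view sat 1–2 mm lower on the two right-hand clips, which is within calibration error.
- **Forces:** the final readings were 4.2, 4.7, 10.4 and 5.0 N. The 10.4 N on front-right is above the 2–5 N guide, because I finished that press in one move. It is far below the 40 N and 120 N limits.
- **Other boxes:** the fingertips passed well above the blue- and red-lidded boxes, and I never lowered them there. The two blue-box clips visible in the last side view are still raised. The arm ended clear of everything.

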